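# Unlock the lid stay and shut the fixings chest

## Robot

A 6-joint arm with a two-finger parallel gripper is mounted at the origin on the work surface. World frame = base frame: x ahead of the robot, y to its left, z up, the work surface at z = 0. Lengths are in mm, angles in rad, forces in N, time in s.
With the tool pointing down it reaches from about 325 to 775 mm from the base axis. Payload 9.3 kg.
Tool frame: the origin (TCP) lies at the very end of the fingers, on their centre line; the grasp point (between the pads) lies 19 mm behind it; z points along the fingers, y is the line along which they close (so a half turn about z gives the same grasp; the last joint's range is limited). The gripper opens to 85 mm and grips with 20 to 120 N. Pads are 22 mm wide; open, the fingers measure 114 mm over their backs; the gripper's body (76 mm by 85 mm) begins 54 mm behind the grasp point. The pads swing forward as they close: fully open they stand 13 mm farther back than shut.
Start: joints at [0.991, 0.259, 0.021, 1.334, 0, 1.418], TCP at [227.679, 500.659, 231.279] pointing down, gripper open.
Joint ranges: [-3.04, 3.04], [-0.91, 1.82], [-1.04, 1.36], [-1.92, 1.95], [-1.52, 1.45], [-3.14, 3.14]. Speed limits (rad/s): [2.22, 2.22, 2.79, 3.14, 3.14, 3.14].

## Interface

Orientations are given as a unit quaternion [w, x, y, z].
In Python, from cell import r, cams gives the robot as it stands.
- The arm moves only by the tool send_rows, never from a script. Its argument "rows" is a list of rows, each an object with "slide": the shift along the world's x, y, z in cm, a list of three; "dr": the turn, a rotation vector about the world's x, y, z in degrees, a list of three; "grip": the finger opening in cm, from 0 to 8.54. A call has 1 to 12 rows; each row shifts and turns the commanded pose from where the row before left it; what a row does not reach is not made up. A row lasts 1/12 s, in which the tool goes at most 41.7 mm and 7.16 degrees, less where a joint would pass 70% of its speed; a pose out of reach is approached as far as the arm can. A call is refused whole if a number of a shift passes 4.17 or a number of a turn 7.16, either way. A call with a gripper value outside its range is refused whole. The fingers move at their own pace and stop on an object; "squeeze" is the grip in N (left out, the last holds). Time passes only in rows, so rows that do not move let the fingers close. It gives the time, the measured TCP pose, the force, the opening and the grip force at its end, in the units of the state.
- r.get_state(): the state, without advancing time (a new reading comes with each control period).
- cams.snapshot(name): name is "scene" or "top"; returns a dict with "frame" (480x640x3 uint8, blue, green, red), "fov_y" (degrees; the focal length in pixels is half the picture's height over the tangent of half this angle, whatever the lens; pixels are square), "cx", "cy" (the principal point, pixels), "R" (3x3) and "t" (3): a world point X has camera coordinates R X + t. Camera axes: x right, y down, z forward; pixel columns grow to the right and rows downward; lengths in mm; the calibration is good to about 2 mm. A picture is of the moment at which its call begins. There is no depth.
- r.close_job(): hands the job in; it is judged then, once.
The state is a dict: "t": time; "q": joint angles; "qd": joint speeds; "tau": joint torques, N m; "position": TCP position; "eef_rot": TCP orientation; "wrist_force": force on the tool from outside, world axes, zero at the start; "moment": the same for the moment, N m; "grip_width": finger opening in mm; "grasp_force": force on a finger pad.
Only numpy, scipy, OpenCV 4.12 (cv2) and the standard library are available. Lean on these libraries where they do the work, as an engineer would, in place of code of your own. Each camera call takes 0.05 s, during which the arm holds its last target. There are 200 camera calls.

## Task

The steel fixings chest on the bench stands open, its lid propped by the folding stay inside the end farther from the robot. With the lid still standing open, lift the knee of the stay up and towards the front until it is well past centre and unlocked; then take the lid by its handle and lower it gently until it is fully shut, never letting it fall. Let go, and do not disturb the parts bin, the screw box or the screwdriver.

Things in the scene. Friction and masses are not known exactly. Their poses are not given: they have to be found in the camera images.
- chest: Grey sheet-steel chest, 220 deep (x) x 320 wide (y) x 100 high without the lid, 4 mm walls, heavy with screws: it does not move. Origin: centre of its underside on the bench; x points from the front (open side) to the hinged back, y to the end near the robot (the stay is at the far, -y end), z up. All offsets below are in this frame, in mm.
- lid (a joint): Turn of the lid (tray 220 x 320 x 45, 0.7-0.9 kg) about its back hinge: 0 propped open (rim plane 65 deg above level, leaning forward over the box), growing to 1.134 rad = fully shut. The hinges rub (0.4 N m): with the stay unlocked it still stands alone up to about 0.2 rad, but somewhere in 0.2 to 0.5 rad its weight wins and it falls shut unless held.
- hinge_mid (a point): Middle of the lid's hinge line, which runs along the chest's y: at (110, 0, 100). The lid's front edge is 220 mm from it; the whole lid lies behind its rim plane through this line, the stay in front.
- lid_handle (a point): Middle of the lid's handle: round steel bar 11 thick, 120 long along y, 35 off the lid's front face on two thin posts 102 apart; 256 from the hinge line. It turns with the lid. Open: topmost, 340 above the bench, standing off up and to the front, 25 deg from vertical. Shut: 122 above the bench, standing off level to the front.
- stay_foot (a point): Pivot of the stay's lower link on the chest's far (-y) end, axis along y, 10 below the rim: at (-10, -135, 90).
- knee_boss (a point): Centre of the stay's knee: steel boss 20 diameter, 14 thick along y, free to turn, joining flat links 16 wide, 3 thick: lower (74 long) down to stay_foot, upper (90) up and back to the lid. Locked at (40, -133, 144), under the lid's overhang, on a stop on the low back side. It swings about stay_foot, first up and to the front at some 45 deg; this takes 2 to 6 N.
- stay_knee (a joint): Bend of the stay's knee: 0 locked on its stop (12 deg past centre), 0.21 rad the links in line (centre), more once unlocked and folding to the front: about 1.8 rad per rad of turn of the lower link. From 0.4 rad on it is well past centre and stays where it is left. It folds down into the box as the lid shuts.
- parts_bin: Bystander: loose blue plastic bin of screws, 140 x 100 x 75 mm, in front of the chest. Origin: centre of its underside.
- screw_box: Bystander: loose carton 85 x 60 x 50 mm, behind the chest. Origin: centre of its underside.
- screwdriver_grip (a point): Bystander: middle of the handle of a screwdriver 190 mm long lying on the bench behind the chest.

How it is judged:
By the outcome, as a careful person would: the job done as asked, in the order asked, and still so for the second after the job is handed in, with the robot touching nothing.
It also fails if it takes over 62 s, if anything falls off the work surface, if the arm or the gripper's body presses on something with over 40 N, if the wrist force passes 120 N, or if a joint passes its speed limit or range.

## Working session

There is one attempt and no reset: what is moved stays moved. The work goes in short steps, Python scripts to look and compute and a tool call to move; the robot and the scene stay as the last step left them, time stands still between calls to the robot, and variables do not carry over. Pictures are saved under pics/ and viewed, at most 10 in all, crops included, and the job is handed in when it is done.

Besides the shell and the picture viewer there is one more tool, called by a JSON object that holds its "name" and its "arguments", one argument or row to a line. send_rows: Moves the arm, as the interface text tells. Its arguments: {"type":"object","properties":{"rows":{"type":"array"},"squeeze":{"type":"number"}},"required":["rows"]}

```bash
mkdir -p pics; ls; python3 - <<'E'
from cell import r,cams
import cv2,numpy as np
s=r.get_state();print({k:np.round(v,3).tolist() for k,v in s.items()})
for n in("scene","top"):
    d=cams.snapshot(n);cv2.imwrite(f"pics/{n}0.png",d["frame"]);print(n,d["fov_y"],d["cx"],d["cy"],np.round(d["R"],3).tolist(),np.round(d["t"],1), np.round(-np.array(d["R"]).T@d["t"],0))
E
```

```text
pics
{'t': 0.0, 'q': [0.991, 0.259, 0.021, 1.334, 0.0, 1.418], 'qd': [0.001, 0.0, -0.001, 0.001, -0.0, -0.002], 'tau': [-0.002, -55.564, 34.453, 0.014, -0.0, -0.0], 'position': [227.522, 500.424, 230.65], 'eef_rot': [-0.0, 0.212, 0.977, -0.001], 'wrist_force': [0.277, -0.007, -0.198], 'moment': [-0.03, 0.024, 0.089], 'grasp_force': 0.0, 'grip_width': 85.269}
scene 57.31141250566795 325.26861172280195 239.66925237640208 [[0.893, -0.45, 0.003], [-0.427, -0.849, -0.311], [0.143, 0.277, -0.95]] [-490.1  331.7  969.1] [ 441. -207. 1026.]
top 50.515553175014134 322.294304174678 240.41798131226037 [[-0.008, -1.0, 0.007], [-0.981, 0.006, -0.195], [0.195, -0.009, -0.981]] [  49.7  591.2 1138.3] [ 358.   56. 1231.]
```

View pics/scene0.png

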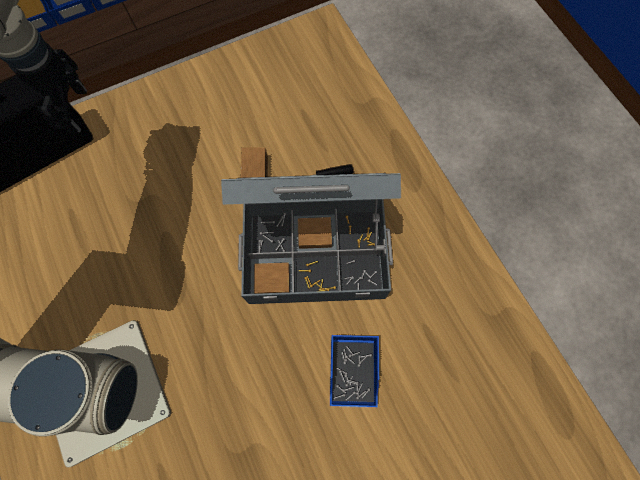

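View pics/top0.png

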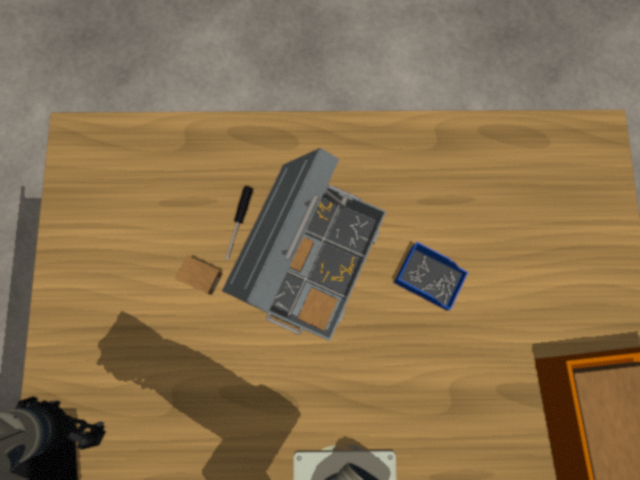

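The scene view shows the open chest (front rim about row 297, cols 245–390), handle bar at (275–350,188), stay at about (378,215–245). In the top view the handle runs from (288,256) to (316,199), with the bin at (430,275). I'll zoom in next.

```bash
python3 - <<'E'
import cv2,numpy as np
a=cv2.imread("pics/scene0.png")[165:310,230:410];b=cv2.imread("pics/top0.png")[140:345,215:390]
cv2.imwrite("pics/a1.png",cv2.resize(a,None,fx=4.1,fy=4.1,interpolation=cv2.INTER_CUBIC))
cv2.imwrite("pics/b1.png",cv2.resize(b,None,fx=2.9,fy=2.9,interpolation=cv2.INTER_CUBIC))
E
```

```text
(no output)
```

View pics/a1.png

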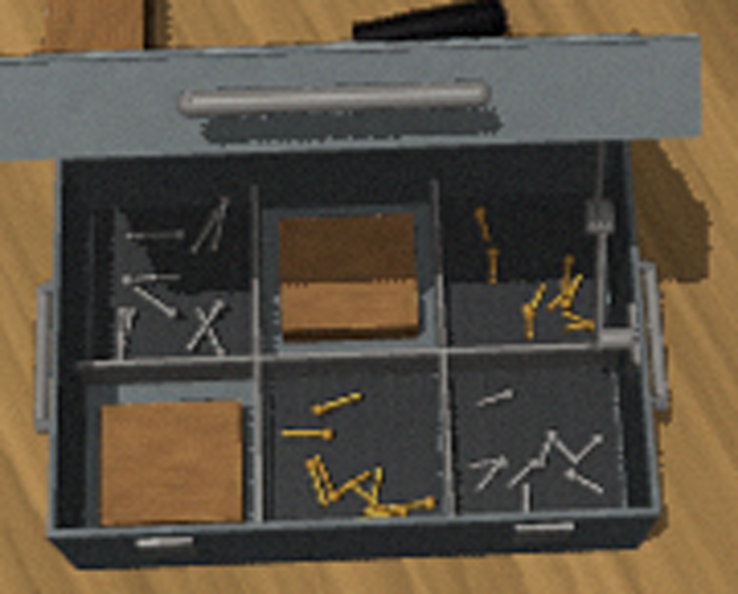

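View pics/b1.png

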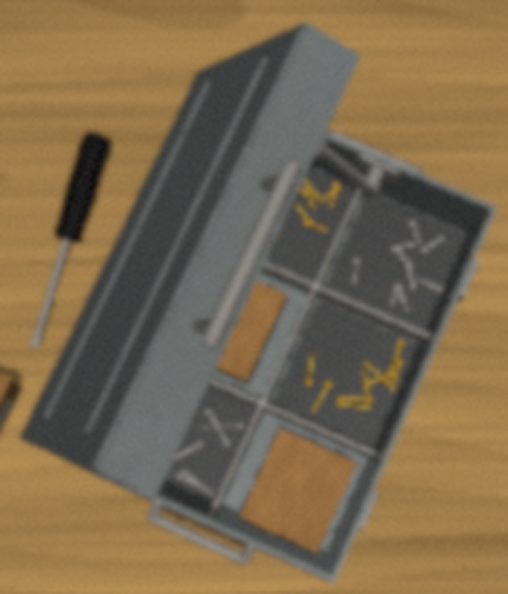

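Crop a shows the handle ends at (274,190) and (349.5,187), knee boss at (376,218) and front rim corners at (242,295) and (391,294). Crop b shows the handle ends at (316,197) and (288,258), and front corners at (386,212) and (330,339). Now I'll triangulate these.

```bash
cat > h.py <<'E'
from cell import r,cams
import numpy as np
C={n:cams.snapshot(n) for n in("scene","top")}
def ray(n,uv):
    d=C[n];f=240/np.tan(np.radians(d["fov_y"]/2));R=np.array(d["R"]);t=np.array(d["t"])
    v=R.T@np.array([(uv[0]-d["cx"])/f,(uv[1]-d["cy"])/f,1]);return -R.T@t,v/np.linalg.norm(v)
def onz(n,uv,z):
    o,v=ray(n,uv);return o+v*(z-o[2])/v[2]
def tri(a,b):
    o1,v1=ray("scene",a);o2,v2=ray("top",b)
    k=np.linalg.lstsq(np.c_[v1,-v2],o2-o1,rcond=None)[0]
    p,q=o1+k[0]*v1,o2+k[1]*v2;return (p+q)/2,np.linalg.norm(p-q)
def pix(n,X):
    d=C[n];f=240/np.tan(np.radians(d["fov_y"]/2));c=np.array(d["R"])@X+d["t"];return c[:2]/c[2]*f+[d["cx"],d["cy"]]
E
python3 - <<'E'
from h import *
np.set_printoptions(precision=1,suppress=True)
P={"hn":((274,190),(288,258)),"hf":((349.5,187.3),(316,197)),"cn":((242.2,294.8),(329.8,339)),"cf":((391,294.3),(385.7,211.7))}
T={k:tri(*v) for k,v in P.items()}
for k in T: print(k,*T[k])
fa=[onz("scene",P[k][0],100) for k in("cn","cf")];fb=[onz("top",P[k][1],100) for k in("cn","cf")]
ha=[onz("scene",P[k][0],340) for k in("hn","hf")];hb=[onz("top",P[k][1],340) for k in("hn","hf")]
print(fa,fb,ha,hb)
def yaw(p,q): d=p-q; return np.degrees(np.arctan2(d[1],d[0]))-90
for a in(fa,fb,ha,hb): print(yaw(*a),np.linalg.norm(a[0]-a[1]),(a[0]+a[1])/2)
E
```

```text
hn [504.4 108.9 344.9] 2.035123189845868
hf [620.7  58.9 336.3] 6.902767311423991
cn [364.9  31.5  98.6] 2.6443753128535152
cf [ 659.3 -105.8   60.3] 0.731444287494599
[array([366.3,  31.5, 100. ]), array([ 649.9, -110.1,  100. ])] [array([363.6,  31.2, 100. ]), array([ 649.4, -100.3,  100. ])] [array([505.8, 111.4, 340. ]), array([623.3,  58. , 340. ])] [array([504.1, 109. , 340. ]), array([616. ,  58.7, 340. ])]
63.47593545813345 317.04084274715456 [508.1 -39.3 100. ]
65.29980367420967 314.61307651515517 [506.5 -34.6 100. ]
65.570671054536 128.9982599953905 [564.5  84.7 340. ]
65.8013241018428 122.6817626430186 [560.1  83.8 340. ]
```

```bash
cat >> h.py <<'E'
O=np.array([553.,63.5,0]);YAW=np.radians(65.3)
ex=np.array([np.cos(YAW),np.sin(YAW),0]);ey=np.array([-ex[1],ex[0],0]);ez=np.array([0,0,1.])
Cm=np.c_[ex,ey,ez]
def w(*p): return O+Cm@np.array(p,float)
def ch(X): return Cm.T@(np.asarray(X)-O)
E
python3 - <<'E'
from h import *
np.set_printoptions(precision=1,suppress=True)
for n,p in dict(knee=(40,-133,151),hn=(22,60,340),hf=(22,-60,340),cn=(-110,160,100),cf=(-110,-160,100)).items():
    print(n,w(*p),pix("scene",w(*p)),pix("top",w(*p)))
print("knee obs ch", ch(onz("scene",(376.3,217.9),150)), "bin",onz("top",(430,275),75),"d",Cm@np.array([.707,0,-.707]))
print("pre",w(-31,-133,215),"tcp grasp",w(53.4,-133,130.6))
E
```

```text
knee [690.5  44.3 151. ] [375.5 217.3] [322.8 188.3]
hn [507.7 108.6 340. ] [275.7 190.9] [288.2 256. ]
hf [616.7  58.4 340. ] [346.  188.7] [316.1 196.6]
cn [361.7  30.4 100. ] [240.4 296.2] [330.1 339.9]
cf [ 652.4 -103.3  100. ] [390.4 291. ] [387.  210.4]
knee obs ch [  38.9 -134.7  150. ] bin [ 505.8 -200.5   75. ] d [ 0.3  0.6 -0.7]
pre [660.9 -20.2 215. ] tcp grasp [696.1  56.4 130.6]
```

{"name": "send_rows", "arguments": {
  "rows": [
    {"slide": [0, 0, 4], "dr": [0, 0, 0], "grip": 5},
    {"slide": [0, 0, 4], "dr": [0, 0, 0], "grip": 5},
    {"slide": [0, 0, 4], "dr": [0, 0, 0], "grip": 5},
    {"slide": [0, 0, 4], "dr": [0, 0, 0], "grip": 5},
    {"slide": [0, 0, 4], "dr": [0, 0, 0], "grip": 5},
    {"slide": [2, -3, 3], "dr": [0, 0, 0], "grip": 5},
    {"slide": [2, -3, 2], "dr": [0, 0, 0], "grip": 5},
    {"slide": [2, -3.5, 0], "dr": [0, 0, 0], "grip": 5},
    {"slide": [2, -3.5, 0], "dr": [0, 0, 0], "grip": 5},
    {"slide": [2, -3.5, 0], "dr": [0, 0, 0], "grip": 5},
    {"slide": [2, -3.5, 0], "dr": [0, 0, 0], "grip": 5},
    {"slide": [2, -3.5, 0], "dr": [0, 0, 0], "grip": 5}
  ]
}}

```text
t: 1.3
position: [365.1, 266.1, 472.9]
eef_rot: [0.002, 0.212, 0.977, 0.003]
wrist_force: [0.6, -0.4, 0.3]
grip_width: 49.5
grasp_force: 0.0
```

{"name": "send_rows", "arguments": {
  "rows": [
    {"slide": [1.6, -3.2, 0], "dr": [0, 0, 7], "grip": 5},
    {"slide": [1.6, -3.2, 0], "dr": [0, 0, 7], "grip": 5},
    {"slide": [1.6, -3.2, 0], "dr": [0, 0, 7], "grip": 5},
    {"slide": [1.6, -3.2, 0], "dr": [0, 0, 7], "grip": 5},
    {"slide": [1.6, -3.2, 0], "dr": [0, 0, 7], "grip": 5},
    {"slide": [1.6, -3.2, 0], "dr": [0, 0, 7], "grip": 5},
    {"slide": [1.6, -3.2, 0], "dr": [0, 0, 7], "grip": 5},
    {"slide": [1.6, -3.2, 0], "dr": [0, 0, 7], "grip": 5},
    {"slide": [1.6, -3.2, 0], "dr": [0, 0, 7], "grip": 5},
    {"slide": [1.6, -3.2, 0], "dr": [0, 0, 7], "grip": 5},
    {"slide": [1.6, -3.2, 0], "dr": [0, 0, 7], "grip": 5},
    {"slide": [1.6, -3.2, 0], "dr": [0, 0, 7], "grip": 5}
  ]
}}

```text
t: 2.3
position: [545.7, -98.7, 461.8]
eef_rot: [0.005, -0.468, 0.884, -0.001]
wrist_force: [0.7, 0.3, 0.7]
grip_width: 50.2
grasp_force: 0.0
```

```bash
cat >> h.py <<'E'
from scipy.spatial.transform import Rotation as Ro
def go(p,d,y):  # shift (cm, world) and turn (deg) to put TCP at chest p with tool z = d, tool y = y (chest frame)
    s=r.get_state();q=s["eef_rot"];R0=Ro.from_quat([q[1],q[2],q[3],q[0]])
    z=Cm@(np.array(d,float)/np.linalg.norm(d));yy=Cm@np.array(y,float)
    R1=Ro.from_matrix(np.c_[np.cross(yy,z),yy,z])
    print("q",np.round(s["q"],2),"tcp ch",ch(s["position"]).round(1),"shift cm",((w(*p)-s["position"])/10).round(2),"turn",np.degrees((R1*R0.inv()).as_rotvec()).round(1),"F",np.round(s["wrist_force"],1))
E
python3 -c "
from h import *
go((-60,-133,245),(1,0,-1),(0,1,0))"
```

```text
q [-0.34  0.33  0.71  1.95  0.   -1.31] tcp ch [-152.1  -63.4  458.9] shift cm [ 10.17   5.46 -21.39] turn [ 39.  -22.    9.2] F [-0.4 -0.6 -0.6]
```

{"name": "send_rows", "arguments": {
  "rows": [
    {"slide": [1, 0.5, -2.2], "dr": [3.9, -2.2, 0.9], "grip": 5},
    {"slide": [1, 0.5, -2.2], "dr": [3.9, -2.2, 0.9], "grip": 5},
    {"slide": [1, 0.5, -2.2], "dr": [3.9, -2.2, 0.9], "grip": 5},
    {"slide": [1, 0.5, -2.2], "dr": [3.9, -2.2, 0.9], "grip": 5},
    {"slide": [1, 0.5, -2.2], "dr": [3.9, -2.2, 0.9], "grip": 5},
    {"slide": [1, 0.5, -2.2], "dr": [3.9, -2.2, 0.9], "grip": 5},
    {"slide": [1, 0.5, -2.2], "dr": [3.9, -2.2, 0.9], "grip": 5},
    {"slide": [1, 0.5, -2.2], "dr": [3.9, -2.2, 0.9], "grip": 5},
    {"slide": [1, 0.5, -2.2], "dr": [3.9, -2.2, 0.9], "grip": 5},
    {"slide": [1, 0.5, -2.2], "dr": [3.9, -2.2, 0.9], "grip": 5},
    {"slide": [0, 0, 0], "dr": [0, 0, 0], "grip": 5}
  ]
}}

```text
t: 3.32
position: [644.1, -46.4, 235.9]
eef_rot: [0.323, -0.493, 0.78, 0.21]
wrist_force: [-0.5, -0.1, -1.1]
grip_width: 49.8
grasp_force: 0.0
```

```bash
python3 -c "
from h import *
go((-40,-133,224),(1,0,-1),(0,1,0))
go((53,-133,131),(1,0,-1),(0,1,0))"
```

```text
q [-0.54  0.4   0.03  1.31  0.78 -1.71] tcp ch [ -62.  -129.5  241.5] shift cm [ 1.24  1.85 -1.75] turn [-0.1 -0.2  0.5] F [ 0.5 -0.   1.1]
q [-0.54  0.4   0.03  1.31  0.78 -1.71] tcp ch [ -62.  -129.5  241.5] shift cm [  5.12  10.3  -11.05] turn [-0.1 -0.2  0.5] F [ 0.5 -0.   1.1]
```

{"name": "send_rows", "arguments": {
  "rows": [
    {"slide": [0.5, 1, -1], "dr": [0, 0, 0.5], "grip": 5},
    {"slide": [0.5, 1, -1], "dr": [0, 0, 0], "grip": 5},
    {"slide": [0.5, 1, -1], "dr": [0, 0, 0], "grip": 5},
    {"slide": [0.5, 1, -1], "dr": [0, 0, 0], "grip": 5},
    {"slide": [0.5, 1, -1], "dr": [0, 0, 0], "grip": 5},
    {"slide": [0.5, 1, -1.1], "dr": [0, 0, 0], "grip": 5},
    {"slide": [0.5, 1, -1.1], "dr": [0, 0, 0], "grip": 5},
    {"slide": [0.5, 1, -1.1], "dr": [0, 0, 0], "grip": 5},
    {"slide": [0.5, 1, -1.1], "dr": [0, 0, 0], "grip": 5},
    {"slide": [0.5, 1, -1.1], "dr": [0, 0, 0], "grip": 5},
    {"slide": [0, 0, 0], "dr": [0, 0, 0], "grip": 5},
    {"slide": [0, 0, 0], "dr": [0, 0, 0], "grip": 5}
  ]
}}

```text
t: 4.42
position: [695.5, 53.8, 139.1]
eef_rot: [0.323, -0.5, 0.777, 0.206]
wrist_force: [-0.9, -0.6, 0.4]
grip_width: 50.4
grasp_force: 0.0
```

```bash
python3 -c "
from h import *
import cv2
go((53,-133,131),(1,0,-1),(0,1,0))
print(pix('scene',w(40,-133,144)),pix('top',w(40,-133,144)))
a=cv2.resize(C['scene']['frame'][160:280,310:450],(560,480),interpolation=2);b=cv2.resize(C['top']['frame'][140:260,290:350],(240,480),interpolation=2)
cv2.imwrite('pics/k1.png',np.hstack([a,b]))"
```

```text
q [-0.36  0.47 -0.13  0.89  0.78 -1.47] tcp ch [  49.9 -134.1  139.2] shift cm [ 0.03  0.33 -0.82] turn [-0.   0.2 -0.1] F [-0.1 -0.3  0.6]
[375.13571823 218.45334574] [322.72684897 189.21356717]
```

View pics/k1.png

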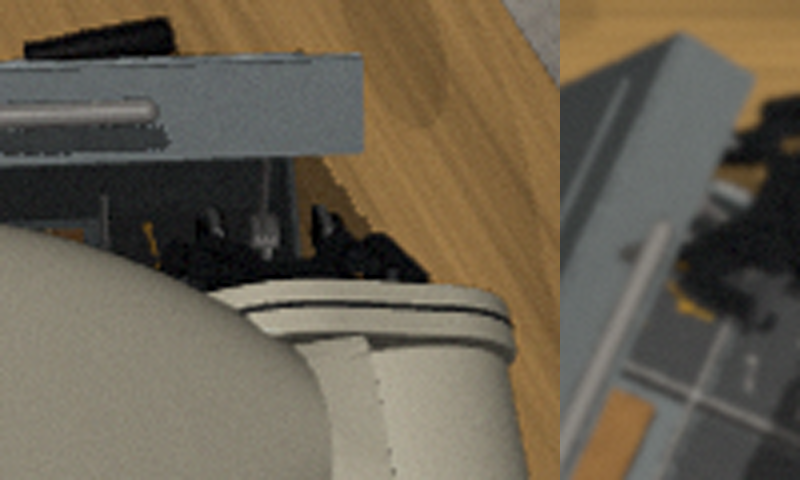

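The picture shows the boss at crop (265,235), i.e. scene (376,219), centred between the fingertips at crop cols 210 and 320. I'll go in a little further and close.

{"name": "send_rows", "arguments": {
  "rows": [
    {"slide": [0, 0.2, -0.5], "dr": [0, 0, 0], "grip": 5},
    {"slide": [0, 0, 0], "dr": [0, 0, 0], "grip": 3},
    {"slide": [0, 0, 0], "dr": [0, 0, 0], "grip": 1},
    {"slide": [0, 0, 0], "dr": [0, 0, 0], "grip": 1},
    {"slide": [0, 0, 0], "dr": [0, 0, 0], "grip": 1},
    {"slide": [0, 0, 0], "dr": [0, 0, 0], "grip": 1},
    {"slide": [0, 0, 0], "dr": [0, 0, 0], "grip": 1}
  ],
  "squeeze": 40
}}

```text
t: 5.1
position: [694.6, 55.0, 132.1]
eef_rot: [0.323, -0.498, 0.778, 0.208]
wrist_force: [-6.1, -2.2, 4.0]
grip_width: 13.0
grasp_force: 40.3
```

{"name": "send_rows", "arguments": {
  "rows": [
    {"slide": [-0.08, -0.17, 0.17], "dr": [0, 0, 0], "grip": 1},
    {"slide": [-0.08, -0.18, 0.17], "dr": [0, 0, 0], "grip": 1},
    {"slide": [-0.09, -0.19, 0.16], "dr": [0, 0, 0], "grip": 1},
    {"slide": [-0.09, -0.19, 0.15], "dr": [0, 0, 0], "grip": 1},
    {"slide": [-0.09, -0.2, 0.14], "dr": [0, 0, 0], "grip": 1},
    {"slide": [-0.09, -0.2, 0.14], "dr": [0, 0, 0], "grip": 1},
    {"slide": [-0.1, -0.2, 0.12], "dr": [0, 0, 0], "grip": 1},
    {"slide": [-0.1, -0.2, 0.12], "dr": [0, 0, 0], "grip": 1},
    {"slide": [0, 0, 0], "dr": [0, 0, 0], "grip": 1},
    {"slide": [0, 0, 0], "dr": [0, 0, 0], "grip": 1}
  ]
}}

```text
t: 5.93
position: [687.9, 40.3, 144.1]
eef_rot: [0.323, -0.499, 0.777, 0.208]
wrist_force: [-1.5, 4.2, 4.7]
grip_width: 13.4
grasp_force: 39.6
```

```bash
python3 -c "
from h import *
go((53,-133,131),(1,0,-1),(0,1,0));print(ch(r.get_state()['position']),r.get_state()['grip_width'])"
```

```text
q [-0.38  0.46 -0.13  0.93  0.79 -1.5 ] tcp ch [  35.3 -132.2  144.1] shift cm [ 0.81  1.58 -1.31] turn [-0.2  0.1 -0.1] F [-2.6  4.5  3.9]
[  35.27659217 -132.23489216  144.11002755] 13.342031194388591
```

{"name": "send_rows", "arguments": {
  "rows": [
    {"slide": [-0.1, -0.2, 0.1], "dr": [0, 0, 0], "grip": 1},
    {"slide": [-0.1, -0.2, 0.1], "dr": [0, 0, 0], "grip": 1},
    {"slide": [0, 0, 0], "dr": [0, 0, 0], "grip": 1},
    {"slide": [0, 0, 0], "dr": [0, 0, 0], "grip": 1},
    {"slide": [0, 0, 0], "dr": [0, 0, 0], "grip": 1},
    {"slide": [0, 0, 0], "dr": [0, 0, 0], "grip": 5},
    {"slide": [0, 0, 0], "dr": [0, 0, 0], "grip": 5},
    {"slide": [0, 0, 0], "dr": [0, 0, 0], "grip": 5},
    {"slide": [0, 0, 0], "dr": [0, 0, 0], "grip": 5},
    {"slide": [0, 0, 0], "dr": [0, 0, 0], "grip": 5},
    {"slide": [0, 0, 0], "dr": [0, 0, 0], "grip": 5}
  ]
}}

```text
t: 6.95
position: [686.0, 35.7, 145.5]
eef_rot: [0.323, -0.499, 0.777, 0.207]
wrist_force: [-0.2, 0.3, 0.3]
grip_width: 50.0
grasp_force: 0.0
```

{"name": "send_rows", "arguments": {
  "rows": [
    {"slide": [-0.3, -0.6, 0.7], "dr": [0, 0, 0], "grip": 5},
    {"slide": [-0.5, -1, 1.1], "dr": [0, 0, 0], "grip": 5},
    {"slide": [-0.5, -1, 1.1], "dr": [0, 0, 0], "grip": 5},
    {"slide": [-0.5, -1, 1.1], "dr": [0, 0, 0], "grip": 5},
    {"slide": [-0.5, -1, 1.1], "dr": [0, 0, 0], "grip": 5},
    {"slide": [-0.5, -1, 1.1], "dr": [0, 0, 0], "grip": 5},
    {"slide": [-0.5, -1, 1.1], "dr": [0, 0, 0], "grip": 5},
    {"slide": [-1, -2, 2], "dr": [0, 0, 0], "grip": 5},
    {"slide": [-1, -2, 2], "dr": [0, 0, 0], "grip": 5},
    {"slide": [-1, -2, 2], "dr": [0, 0, 0], "grip": 5},
    {"slide": [-1, -2, 2], "dr": [0, 0, 0], "grip": 5},
    {"slide": [-1, -2, 2], "dr": [0, 0, 0], "grip": 5}
  ]
}}

```text
t: 7.95
position: [602.3, -131.0, 319.7]
eef_rot: [0.323, -0.499, 0.777, 0.207]
wrist_force: [1.2, -0.0, -0.3]
grip_width: 50.1
grasp_force: 0.0
```

```bash
python3 -c "
from h import *
import cv2
go((22,0,420),(0,0,-1),(1,0,0))
print(pix('scene',w(40,-133,144)),pix('scene',w(18,-133,158)),pix('top',w(18,-133,158)))
a=cv2.resize(C['scene']['frame'][160:310,260:400],(560,600),interpolation=2);b=cv2.resize(C['top']['frame'][140:290,280:340],(240,600),interpolation=2)
cv2.imwrite('pics/k2.png',np.hstack([a,b]))"
```

```text
q [-0.7   0.4   0.24  1.66  0.75 -1.94] tcp ch [-157.9 -127.5  321.1] shift cm [-4.06 21.67  9.89] turn [-17.   46.8 -84.9] F [ 0.2 -0.  -0. ]
[375.13571823 218.45334574] [376.6203443  225.85634883] [331.9235504  191.31627853]
```

View pics/k2.png

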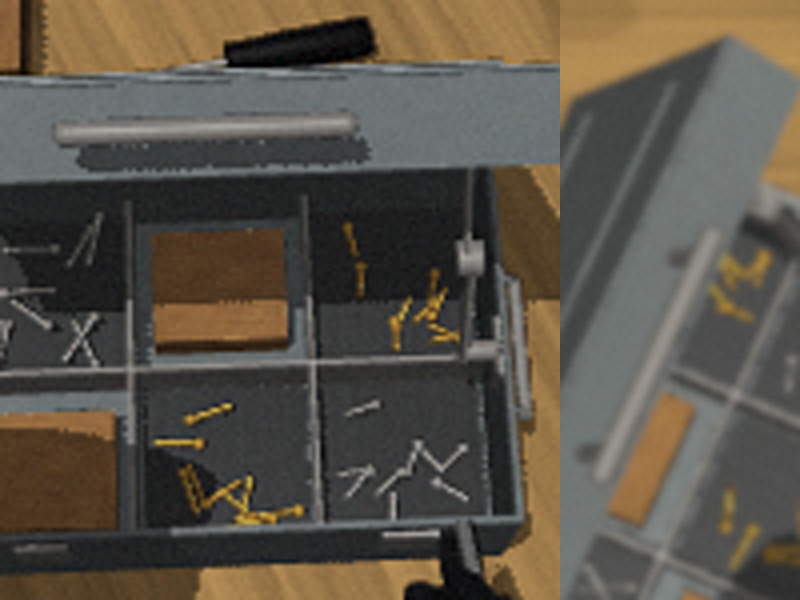

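The knee now sits at scene (377.5,224.5), down from row 218.5, so it is about 18 mm to the front and past centre (bend ~0.55). The handle, at row ~192, moved about 5 mm, so the lid still stands open. Next, the handle.

{"name": "send_rows", "arguments": {
  "rows": [
    {"slide": [-0.3, 0, 0.8], "dr": [-1.13, 3.12, -5.66], "grip": 5},
    {"slide": [-0.3, 0, 0.8], "dr": [-1.13, 3.12, -5.66], "grip": 5},
    {"slide": [-0.3, 0, 0.8], "dr": [-1.13, 3.12, -5.66], "grip": 5},
    {"slide": [-0.3, 0, 0.8], "dr": [-1.13, 3.12, -5.66], "grip": 5},
    {"slide": [-0.3, 0.5, 0.8], "dr": [-1.13, 3.12, -5.66], "grip": 5},
    {"slide": [-0.3, 0.5, 0.8], "dr": [-1.13, 3.12, -5.66], "grip": 5},
    {"slide": [-0.3, 0.5, 0.8], "dr": [-1.13, 3.12, -5.66], "grip": 5},
    {"slide": [-0.3, 0.5, 0.8], "dr": [-1.13, 3.12, -5.66], "grip": 5},
    {"slide": [-0.3, 0.5, 0.8], "dr": [-1.13, 3.12, -5.66], "grip": 5},
    {"slide": [-0.3, 0.5, 0.8], "dr": [-1.13, 3.12, -5.66], "grip": 5},
    {"slide": [-0.3, 0.5, 0], "dr": [-1.13, 3.12, -5.66], "grip": 5},
    {"slide": [-0.3, 0.5, 0], "dr": [-1.13, 3.12, -5.66], "grip": 5}
  ]
}}

```text
t: 9.05
position: [566.9, -89.2, 399.2]
eef_rot: [0.074, 0.069, 0.994, 0.048]
wrist_force: [1.0, 0.1, -0.6]
grip_width: 50.0
grasp_force: 0.0
```

```bash
python3 -c "
from h import *
go((17,0,390),(0,0,-1),(1,0,0))"
```

```text
q [-0.37  0.22  0.38  1.62  0.14 -0.23] tcp ch [-131.7  -76.6  398.3] shift cm [-0.75 16.71 -0.83] turn [ -3.7   9.5 -16.9] F [ 1.4  0.  -0.2]
```

{"name": "send_rows", "arguments": {
  "rows": [
    {"slide": [0, 2, 0], "dr": [-0.6, 1.6, -2.8], "grip": 5},
    {"slide": [0, 2, 0], "dr": [-0.6, 1.6, -2.8], "grip": 5},
    {"slide": [-0.1, 2, 0], "dr": [-0.6, 1.6, -2.8], "grip": 5},
    {"slide": [-0.1, 2, 0], "dr": [-0.6, 1.6, -2.8], "grip": 5},
    {"slide": [-0.1, 2, 0], "dr": [-0.6, 1.6, -2.8], "grip": 5},
    {"slide": [-0.1, 2, 0], "dr": [-0.6, 1.6, -2.8], "grip": 5},
    {"slide": [-0.1, 2, 0], "dr": [0, 0, 0], "grip": 5},
    {"slide": [-0.2, 2, -0.4], "dr": [0, 0, 0], "grip": 5},
    {"slide": [0, 0.7, -0.5], "dr": [0, 0, 0], "grip": 5},
    {"slide": [0, 0, 0], "dr": [0, 0, 0], "grip": 5},
    {"slide": [0, 0, 0], "dr": [0, 0, 0], "grip": 5}
  ]
}}

```text
t: 10.07
position: [559.9, 76.7, 389.0]
eef_rot: [-0.001, 0.212, 0.977, 0.001]
wrist_force: [-0.3, -0.5, 0.1]
grip_width: 50.1
grasp_force: 0.0
```

```bash
python3 -c "
from h import *
import cv2
go((17,0,320),(0,0,-1),(1,0,0))
print(pix('scene',w(17,60,338)),pix('scene',w(17,-60,338)),pix('top',w(17,60,338)),pix('top',w(17,-60,338)))
a=cv2.resize(C['scene']['frame'][160:280,250:390],(560,480),interpolation=2);b=cv2.resize(C['top']['frame'][180:300,270:330],(240,480),interpolation=2)
cv2.imwrite('pics/k3.png',np.hstack([a,b]))"
```

```text
q [-0.01  0.3   0.48  1.75  0.    0.41] tcp ch [ 14.3  -1.2 389.6] shift cm [ 0.01  0.3  -6.96] turn [-0.1 -0.  -0.1] F [-0.5 -0.1 -0. ]
[275.80744341 194.06975883] [346.08266981 191.8505644 ] [290.86125009 257.34862663] [318.65518652 198.04075518]
```

View pics/k3.png

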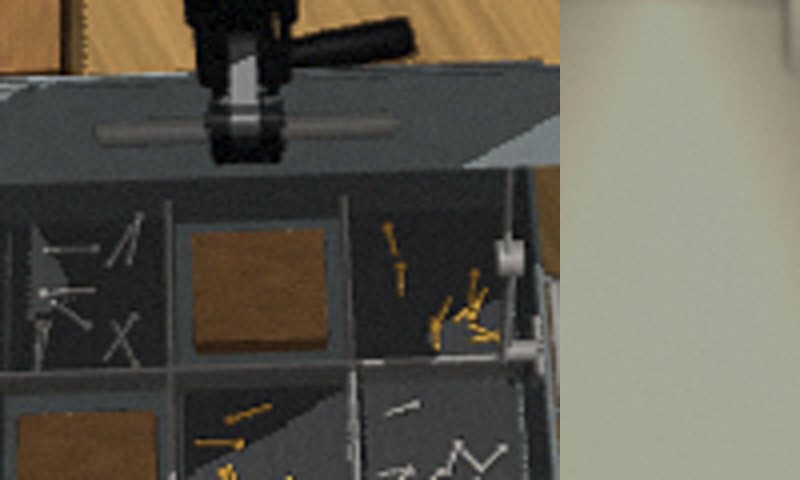

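Handle ends are at scene (274,193) and (349.5,191) and the gripper straddles its middle. I'll descend with a narrower opening to clear the lid face, then close.

{"name": "send_rows", "arguments": {
  "rows": [
    {"slide": [0.1, 0.3, -0.5], "dr": [0, 0, 0], "grip": 3.4},
    {"slide": [0, 0, -0.8], "dr": [0, 0, 0], "grip": 3.4},
    {"slide": [0, 0, -0.8], "dr": [0, 0, 0], "grip": 3.4},
    {"slide": [0, 0, -0.8], "dr": [0, 0, 0], "grip": 3.4},
    {"slide": [0, 0, -0.8], "dr": [0, 0, 0], "grip": 3.4},
    {"slide": [0, 0, -0.8], "dr": [0, 0, 0], "grip": 3.4},
    {"slide": [0, 0, -0.8], "dr": [0, 0, 0], "grip": 3.4},
    {"slide": [0, 0, -0.8], "dr": [0, 0, 0], "grip": 3.4},
    {"slide": [0, 0, -0.7], "dr": [0, 0, 0], "grip": 3.4},
    {"slide": [0, 0, 0], "dr": [0, 0, 0], "grip": 3.4}
  ]
}}

```text
t: 11.0
position: [560.6, 79.9, 320.0]
eef_rot: [-0.002, 0.213, 0.977, 0.001]
wrist_force: [-0.1, -0.5, 0.4]
grip_width: 34.0
grasp_force: 0.0
```

{"name": "send_rows", "arguments": {
  "rows": [
    {"slide": [0, 0, 0], "dr": [0, 0, 0], "grip": 2.4},
    {"slide": [0, 0, 0], "dr": [0, 0, 0], "grip": 2},
    {"slide": [0, 0, 0], "dr": [0, 0, 0], "grip": 1.6},
    {"slide": [0, 0, 0], "dr": [0, 0, 0], "grip": 0.8},
    {"slide": [0, 0, 0], "dr": [0, 0, 0], "grip": 0.8},
    {"slide": [0, 0, 0], "dr": [0, 0, 0], "grip": 0.8}
  ],
  "squeeze": 25
}}

```text
t: 11.5
position: [561.2, 79.9, 322.1]
eef_rot: [-0.0, 0.213, 0.977, 0.001]
wrist_force: [0.5, 1.0, 3.5]
grip_width: 9.8
grasp_force: 24.5
```

```bash
python3 -c "
from h import *
go((17,0,320),(0,0,-1),(1,0,0))"
```

```text
q [-0.01  0.28  0.28  1.57  0.    0.42] tcp ch [ 18.3  -0.6 322.1] shift cm [-0.11 -0.1  -0.21] turn [-0.1  0.  -0.1] F [0.1 0.2 3.5]
```

```bash
python3 -c "
from h import *
a=np.radians(np.linspace(69,4.9,13))
p=np.array([w(110-256*np.cos(t),0,100+256*np.sin(t)) for t in a])
print((np.diff(p,axis=0)/40).round(2).tolist()); print((p-p[0]).round(0).tolist())"
```

```text
[[-0.23, -0.5, -0.24], [-0.22, -0.47, -0.29], [-0.21, -0.45, -0.34], [-0.19, -0.42, -0.38], [-0.18, -0.38, -0.42], [-0.16, -0.35, -0.46], [-0.14, -0.31, -0.49], [-0.12, -0.26, -0.52], [-0.1, -0.22, -0.55], [-0.08, -0.17, -0.57], [-0.06, -0.12, -0.58], [-0.03, -0.07, -0.59]]
[[0.0, 0.0, 0.0], [-9.0, -20.0, -10.0], [-18.0, -39.0, -21.0], [-26.0, -57.0, -35.0], [-34.0, -73.0, -50.0], [-41.0, -89.0, -67.0], [-47.0, -103.0, -85.0], [-53.0, -115.0, -105.0], [-58.0, -125.0, -126.0], [-62.0, -134.0, -148.0], [-65.0, -141.0, -170.0], [-67.0, -146.0, -193.0], [-68.0, -148.0, -217.0]]
```

Each tabled step takes four rows, so three steps per call.

{"name": "send_rows", "arguments": {
  "rows": [
    {"slide": [-0.23, -0.5, -0.24], "dr": [0, 0, 0], "grip": 0.8},
    {"slide": [-0.23, -0.5, -0.24], "dr": [0, 0, 0], "grip": 0.8},
    {"slide": [-0.23, -0.5, -0.24], "dr": [0, 0, 0], "grip": 0.8},
    {"slide": [-0.23, -0.5, -0.24], "dr": [0, 0, 0], "grip": 0.8},
    {"slide": [-0.22, -0.47, -0.29], "dr": [0, 0, 0], "grip": 0.8},
    {"slide": [-0.22, -0.47, -0.29], "dr": [0, 0, 0], "grip": 0.8},
    {"slide": [-0.22, -0.47, -0.29], "dr": [0, 0, 0], "grip": 0.8},
    {"slide": [-0.22, -0.47, -0.29], "dr": [0, 0, 0], "grip": 0.8},
    {"slide": [0, 0, 0], "dr": [0, 0, 0], "grip": 0.8}
  ]
}}

```text
t: 12.45
position: [542.7, 39.8, 299.6]
eef_rot: [-0.001, 0.213, 0.977, 0.0]
wrist_force: [4.1, -3.1, -3.8]
grip_width: 9.6
grasp_force: 24.6
```

```bash
python3 -c "
from h import *
go((17,0,320),(0,0,-1),(1,0,0));p=ch(r.get_state()['position']);print(np.hypot(110-p[0],p[2]+19-100))"
```

```text
q [-0.08  0.24  0.17  1.5   0.    0.35] tcp ch [-25.6  -0.5 299.7] shift cm [1.73 3.89 2.03] turn [-0.  -0.1 -0.1] F [ 4.2 -3.2 -1.6]
257.31202625244936
```

Tracking well with low forces.

{"name": "send_rows", "arguments": {
  "rows": [
    {"slide": [-0.21, -0.45, -0.34], "dr": [0, 0, 0], "grip": 0.8},
    {"slide": [-0.21, -0.45, -0.34], "dr": [0, 0, 0], "grip": 0.8},
    {"slide": [-0.21, -0.45, -0.34], "dr": [0, 0, 0], "grip": 0.8},
    {"slide": [-0.21, -0.45, -0.34], "dr": [0, 0, 0], "grip": 0.8},
    {"slide": [-0.19, -0.42, -0.38], "dr": [0, 0, 0], "grip": 0.8},
    {"slide": [-0.19, -0.42, -0.38], "dr": [0, 0, 0], "grip": 0.8},
    {"slide": [-0.19, -0.42, -0.38], "dr": [0, 0, 0], "grip": 0.8},
    {"slide": [-0.19, -0.42, -0.38], "dr": [0, 0, 0], "grip": 0.8},
    {"slide": [-0.18, -0.38, -0.42], "dr": [0, 0, 0], "grip": 0.8},
    {"slide": [-0.18, -0.38, -0.42], "dr": [0, 0, 0], "grip": 0.8},
    {"slide": [-0.18, -0.38, -0.42], "dr": [0, 0, 0], "grip": 0.8},
    {"slide": [-0.18, -0.38, -0.42], "dr": [0, 0, 0], "grip": 0.8}
  ]
}}

```text
t: 13.55
position: [519.9, -9.3, 254.2]
eef_rot: [-0.0, 0.213, 0.977, 0.001]
wrist_force: [8.7, 1.0, -2.2]
grip_width: 10.4
grasp_force: 24.7
```

{"name": "send_rows", "arguments": {
  "rows": [
    {"slide": [-0.16, -0.35, -0.46], "dr": [0, 0, 0], "grip": 0.8},
    {"slide": [-0.16, -0.35, -0.46], "dr": [0, 0, 0], "grip": 0.8},
    {"slide": [-0.16, -0.35, -0.46], "dr": [0, 0, 0], "grip": 0.8},
    {"slide": [-0.16, -0.35, -0.46], "dr": [0, 0, 0], "grip": 0.8},
    {"slide": [-0.14, -0.31, -0.49], "dr": [0, 0, 0], "grip": 0.8},
    {"slide": [-0.14, -0.31, -0.49], "dr": [0, 0, 0], "grip": 0.8},
    {"slide": [-0.14, -0.31, -0.49], "dr": [0, 0, 0], "grip": 0.8},
    {"slide": [-0.14, -0.31, -0.49], "dr": [0, 0, 0], "grip": 0.8},
    {"slide": [0, 0, 0], "dr": [0, 0, 0], "grip": 0.8}
  ]
}}

```text
t: 14.3
position: [507.7, -35.8, 215.4]
eef_rot: [-0.001, 0.213, 0.977, 0.001]
wrist_force: [9.2, -0.4, -8.1]
grip_width: 9.8
grasp_force: 24.3
```

```bash
python3 -c "
from h import *
go((17,0,320),(0,0,-1),(1,0,0));p=ch(r.get_state()['position']);print(np.hypot(110-p[0],p[2]+19-100))"
```

```text
q [-0.24  0.2  -0.1   1.27  0.    0.19] tcp ch [-108.9   -0.4  215.7] shift cm [ 5.23 11.45 10.43] turn [-0.1 -0.1 -0.1] F [ 7.7 -0.5 -8.1]
257.0065455333855
```

{"name": "send_rows", "arguments": {
  "rows": [
    {"slide": [-0.12, -0.26, -0.52], "dr": [0, 0, 0], "grip": 0.8},
    {"slide": [-0.12, -0.26, -0.52], "dr": [0, 0, 0], "grip": 0.8},
    {"slide": [-0.12, -0.26, -0.52], "dr": [0, 0, 0], "grip": 0.8},
    {"slide": [-0.12, -0.26, -0.52], "dr": [0, 0, 0], "grip": 0.8},
    {"slide": [-0.1, -0.22, -0.55], "dr": [0, 0, 0], "grip": 0.8},
    {"slide": [-0.1, -0.22, -0.55], "dr": [0, 0, 0], "grip": 0.8},
    {"slide": [-0.1, -0.22, -0.55], "dr": [0, 0, 0], "grip": 0.8},
    {"slide": [-0.1, -0.22, -0.55], "dr": [0, 0, 0], "grip": 0.8},
    {"slide": [-0.08, -0.17, -0.57], "dr": [0, 0, 0], "grip": 0.8},
    {"slide": [-0.08, -0.17, -0.57], "dr": [0, 0, 0], "grip": 0.8},
    {"slide": [-0.08, -0.17, -0.57], "dr": [0, 0, 0], "grip": 0.8},
    {"slide": [-0.08, -0.17, -0.57], "dr": [0, 0, 0], "grip": 0.8}
  ]
}}

```text
t: 15.4
position: [496.4, -60.8, 150.6]
eef_rot: [0.0, 0.213, 0.977, 0.002]
wrist_force: [10.5, 6.3, -3.3]
grip_width: 10.1
grasp_force: 24.4
```

```bash
python3 -c "
from h import *
go((-145,0,103),(0,0,-1),(1,0,0));p=ch(r.get_state()['position']);print(np.hypot(110-p[0],p[2]+19-100))"
```

```text
q [-0.29  0.21 -0.25  1.11  0.    0.14] tcp ch [-136.7   -0.4  150. ] shift cm [-0.39 -0.73 -4.7 ] turn [-0.2  0.  -0.1] F [11.4  2.2 -7.6]
256.2123343377751
```

{"name": "send_rows", "arguments": {
  "rows": [
    {"slide": [-0.06, -0.12, -0.56], "dr": [0, 0, 0], "grip": 0.8},
    {"slide": [-0.06, -0.12, -0.56], "dr": [0, 0, 0], "grip": 0.8},
    {"slide": [-0.06, -0.12, -0.56], "dr": [0, 0, 0], "grip": 0.8},
    {"slide": [-0.06, -0.12, -0.56], "dr": [0, 0, 0], "grip": 0.8},
    {"slide": [-0.03, -0.07, -0.4], "dr": [0, 0, 0], "grip": 0.8},
    {"slide": [-0.03, -0.07, -0.4], "dr": [0, 0, 0], "grip": 0.8},
    {"slide": [-0.03, -0.07, -0.3], "dr": [0, 0, 0], "grip": 0.8},
    {"slide": [-0.03, -0.07, -0.3], "dr": [0, 0, 0], "grip": 0.8},
    {"slide": [-0.02, -0.05, -0.3], "dr": [0, 0, 0], "grip": 0.8},
    {"slide": [0, 0, -0.2], "dr": [0, 0, 0], "grip": 0.8},
    {"slide": [0, 0, 0], "dr": [0, 0, 0], "grip": 0.8},
    {"slide": [0, 0, 0], "dr": [0, 0, 0], "grip": 0.8}
  ]
}}

```text
t: 16.5
position: [493.4, -67.4, 109.7]
eef_rot: [0.001, 0.212, 0.977, 0.004]
wrist_force: [13.9, 12.7, -3.8]
grip_width: 9.7
grasp_force: 24.5
```

{"name": "send_rows", "arguments": {
  "rows": [
    {"slide": [0.05, 0.05, -0.15], "dr": [0, 0, 0], "grip": 0.8},
    {"slide": [0, 0, -0.15], "dr": [0, 0, 0], "grip": 0.8},
    {"slide": [0, 0, 0], "dr": [0, 0, 0], "grip": 0.8},
    {"slide": [0, 0, 0], "dr": [0, 0, 0], "grip": 0.8}
  ]
}}

```text
t: 16.83
position: [493.6, -67.4, 109.1]
eef_rot: [0.002, 0.212, 0.977, 0.003]
wrist_force: [2.5, 11.8, 23.1]
grip_width: 9.9
grasp_force: 27.1
```

{"name": "send_rows", "arguments": {
  "rows": [
    {"slide": [0, 0, -0.1], "dr": [0, 0, 0], "grip": 0.8},
    {"slide": [0, 0, -0.1], "dr": [0, 0, 0], "grip": 0.8},
    {"slide": [0, 0, 0], "dr": [0, 0, 0], "grip": 0.8},
    {"slide": [0, 0, 0], "dr": [0, 0, 0], "grip": 0.8}
  ]
}}

```text
t: 17.17
position: [494.0, -67.6, 107.8]
eef_rot: [0.002, 0.212, 0.977, 0.003]
wrist_force: [1.0, 11.3, 29.7]
grip_width: 10.0
grasp_force: 28.2
```

{"name": "send_rows", "arguments": {
  "rows": [
    {"slide": [0, 0, 0], "dr": [0, 0, 0], "grip": 1.6},
    {"slide": [0, 0, 0], "dr": [0, 0, 0], "grip": 2.4},
    {"slide": [0, 0, 0], "dr": [0, 0, 0], "grip": 2.6},
    {"slide": [0, 0, 0], "dr": [0, 0, 0], "grip": 2.6},
    {"slide": [0, 0, 0], "dr": [0, 0, 0], "grip": 2.6}
  ]
}}

```text
t: 17.58
position: [491.9, -69.0, 104.3]
eef_rot: [-0.001, 0.213, 0.977, 0.001]
wrist_force: [0.2, -1.3, -0.6]
grip_width: 25.6
grasp_force: 0.0
```

{"name": "send_rows", "arguments": {
  "rows": [
    {"slide": [0, 0, 0.5], "dr": [0, 0, 0], "grip": 2.6},
    {"slide": [0, 0, 1], "dr": [0, 0, 0], "grip": 2.6},
    {"slide": [0, 0, 1], "dr": [0, 0, 0], "grip": 2.6},
    {"slide": [0, 0, 1.5], "dr": [0, 0, 0], "grip": 2.6},
    {"slide": [0, 0, 2], "dr": [0, 0, 0], "grip": 2.6},
    {"slide": [0, 0, 3], "dr": [0, 0, 0], "grip": 2.6},
    {"slide": [-2, 0, 3], "dr": [0, 0, 0], "grip": 2.6},
    {"slide": [-3, 0, 3], "dr": [0, 0, 0], "grip": 2.6},
    {"slide": [-3, 0, 3], "dr": [0, 0, 0], "grip": 2.6},
    {"slide": [-3, 0, 2], "dr": [0, 0, 0], "grip": 2.6},
    {"slide": [-2, 0, 2], "dr": [0, 0, 0], "grip": 2.6},
    {"slide": [0, 0, 0], "dr": [0, 0, 0], "grip": 2.6}
  ]
}}

```text
t: 18.58
position: [361.2, -68.8, 328.0]
eef_rot: [0.002, 0.213, 0.977, 0.0]
wrist_force: [0.9, -0.2, 0.7]
grip_width: 26.5
grasp_force: 0.0
```

```bash
python3 -c "
from h import *
import cv2
print(r.get_state()['wrist_force'],r.get_state()['position'])
for p in [(-145,60,122),(-145,-60,122),(-110,160,145),(-110,-160,145)]: print(p,pix('scene',w(*p)),pix('top',w(*p)))
a=cv2.resize(C['scene']['frame'][130:420,220:420],(414,600),interpolation=2);b=cv2.resize(C['top']['frame'][130:350,165:306],(384,600),interpolation=2)
cv2.imwrite('pics/k4.png',np.hstack([a,b]))"
```

```text
[ 0.95444389  0.40187015 -0.0348591 ] [363.39977645 -69.13874204 324.61418181]
(-145, 60, 122) [286.77319182 309.33421123] [363.87001505 303.81883285]
(-145, -60, 122) [345.01010193 307.27845415] [385.32330331 254.14675723]
(-110, 160, 145) [236.42013482 292.02579593] [330.62504706 339.83592221]
(-110, -160, 145) [393.62842601 286.5727816 ] [389.64118461 205.29874261]
```

View pics/k4.png

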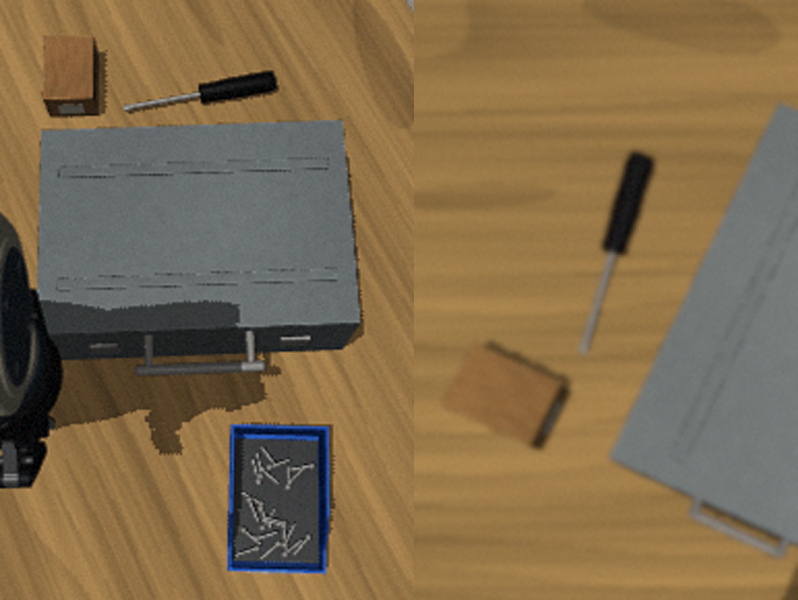

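The lid is fully shut: handle ends at scene (287,309) and (347,307) against a predicted (287,309) and (345,307). The bin, carton and screwdriver are where they were, and the gripper is clear.

```bash
python3 -c "
from cell import r
print(r.close_job())"
```

```text
the job is handed in; nothing more can be done
None
```

I unlocked the stay, lowered the lid by its handle until it was fully shut, let go, and handed the job in at about 19 s; the bin, screw box and screwdriver look undisturbed in the final pictures.

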